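# Restart the interlock controller from its button box

### The job

The interlock controller has tripped after a service: restart it from the grey button box on the bench. Press the yellow button all the way down and let it spring back up, and only then press the green button all the way down and let it spring back up. Do not press the red or the blue button.

Things in the scene. Friction and masses are not known exactly. Their poses are not given: they have to be found in the camera images.
- yellow_top (a point): Centre of the top of the yellow button, to be pressed first. Round cap 34 mm across, in a black collar 50 mm across. z axis up. The four buttons stand in one straight row in any order, 70 mm apart, on the level top of a fixed grey box (320 x 200 x 70 mm) that may be turned on the bench; the points are 94 mm above the bench, 12 mm above their collars, when up.
- green_top (a point): Centre of the top of the green button, to be pressed second. Round cap 34 mm across, in a black collar 50 mm across. z axis up. Every cap goes straight down 8 mm on a spring (about 1.2 N to start, 4 N at the bottom stop), its point moving with it, and springs back up by itself when released.
- red_top (a point): Centre of the top of the red button, not to be pressed. Round cap 34 mm across, in a black collar 50 mm across. z axis up. Same cap, height and spring as the yellow and green ones.
- blue_top (a point): Centre of the top of the blue button, not to be pressed. Round cap 34 mm across, in a black collar 50 mm across. z axis up. Same cap, height and spring as the yellow and green ones.

How it is judged:
By the outcome, as a careful person would: the job done as asked, in the order asked, and still so for the second after the job is handed in, with the robot touching nothing.
It also fails if it takes over 40 s, if anything falls off the work surface, if the arm or the gripper's body presses on something with over 40 N, if the wrist force passes 120 N, or if a joint passes its speed limit or range.

### The arm

A 6-joint arm with a two-finger parallel gripper is mounted at the origin on the work surface. World frame = base frame: x ahead of the robot, y to its left, z up, the work surface at z = 0. Lengths are in mm, angles in rad, forces in N, time in s.
With the tool pointing down it reaches from about 275 to 750 mm from the base axis. Payload 10.2 kg.
Tool frame: the origin (TCP) lies midway between the tips of the shut fingers; the grasp point (between the pads) lies 19 mm behind it (ctrl.grip_depth is the distance from the TCP to the grasp point, in mm); y points along the fingers, x is the direction in which the jaws open and shut, and the axes are right-handed (so a half turn about y gives the same grasp; the last joint's range is limited). The gripper opens to 85 mm and grips with 20 to 120 N. Pads are 22 mm wide; open, the fingers measure 114 mm over their backs; the gripper's body (76 mm by 85 mm) begins 54 mm behind the grasp point. The pads swing forward as they close: fully open they stand 13 mm farther back than shut.
Start: joints at [1.069, 0.313, 1.498, -0, 1.331, -0.223], TCP at [144.494, 504.73, 231.294] pointing down, gripper open.
Joint ranges: [-2.94, 2.94], [-0.97, 2.17], [0.19, 2.56], [-1.23, 4.37], [0.02, 3.11], [-2.88, 2.88]. Speed limits (rad/s): [2.39, 2.39, 3.01, 3.14, 3.14, 3.14].

### API

Orientations are given as a unit quaternion [w, x, y, z].
In Python, from rig import ctrl gives the robot as it stands. The module is installed in compiled form; this text tells all that it offers.
- The arm moves only by the tool drive_tool, never from a script. Its arguments are lists of equal length, an entry for each row: "gripper": the closure, from 0 (fully open) to 1 (shut); "offset": the shift along the tool's x, y, z in m, a list of three; "turn": the turn about the tool's y in degrees. In form: {"gripper": [gripper, ...], "offset": [[tx, ty, tz], ...], "turn": [turn, ...]}. A call has 1 to 20 rows; each row shifts and turns the commanded pose from where the row before left it, along the tool's axes as they then stand; what a row does not reach is not made up. A row lasts 1/12 s, in which the tool goes at most 41.7 mm and 7.16 degrees, less where a joint would pass 70% of its speed; a pose out of reach is approached as far as the arm can. A call is refused whole if a number of a shift passes 0.0417 or a number of a turn 7.16, either way. A call with a gripper value outside its range is refused whole. The fingers move at their own pace and stop on an object; "force" is the grip in N (left out, the last holds). Time passes only in rows, so rows that do not move let the fingers close. It gives the time, the measured TCP pose, the force and the opening at its end, in the units of the state.
- ctrl.sense(): the state, without advancing time (a new reading comes with each control period).
- ctrl.capture(name): name is "side" or "top" or "wrist"; returns (picture, depth): 384x512x3 uint8, red, green, blue; 384x512 float32, mm along the optical axis (not along the pixel's ray), 0 where there is no reading.
- ctrl.camera_params(name): a dict with "fovy" (degrees; the focal length in pixels is half the picture's height over the tangent of half this angle, whatever the lens; pixels are square), "cx", "cy" (the principal point, pixels), "distortion" ([k1, k2, p1, p2, k3] as OpenCV has them; the pictures are not rectified), "view" (4x4, takes a point from world to camera coordinates); the wrist camera has in their place "tool_from_camera" (4x4, takes a point from camera to tool coordinates, whose origin is the TCP and whose axes are the tool frame's). Camera axes: x right, y down, z forward; pixel columns grow to the right and rows downward; lengths in mm; the calibration is good to about 2 mm. A picture is of the moment at which its call begins: read the wrist's pose just before it. camera_params takes no time and is no camera call.
- ctrl.finish_job(): hands the job in, once; it reports no verdict.
Trained networks look in the newest picture that a camera, given by its name, has taken for a name from the list of things; names that differ only in an ending like _2 or _b are one class to them, and where a whole thing is asked for, a point or a joint stands for the part that bears it (a point fixed in the world has none). Each returns a list of dicts, best first, with "score" (0 to 1); they miss things now and then, are a little off and sometimes report something else, mostly with a low value. They report only what shows in the picture. A call takes as long as a camera call.
- ctrl.boxes_of(camera, query): "centre" ([x, y, z] in mm, in the coordinates of the camera as it stood for that picture, good to about 4 mm: the middle of the surface that is visible of it).
- ctrl.regions_of(camera, query): "mask" (384x512 bool, what is visible of it).
- ctrl.pinpoint(camera, query): "centre" ([x, y, z] in mm, in the coordinates of the camera as it stood for that picture, good to about 4 mm: a listed point, or the origin of a listed thing).
The state is a dict: "time_s": time; "joints": joint angles; "dq": joint speeds; "tau": joint torques, N m; "eef_pos": TCP position; "ee_rot": TCP orientation; "force": force on the tool from outside, world axes, zero at the start; "wrist_torque": the same for the moment, N m; "grip_width": opening from 0.0 (shut) to 1.0 (fully open).
Only numpy, scipy, OpenCV 4.12 (cv2) and the standard library are available. Lean on these libraries where they do the work, as an engineer would, in place of code of your own. Each camera call takes 0.05 s, during which the arm holds its last target.

## Working session

There is one attempt and no reset: what is moved stays moved. The work goes in short steps, Python scripts to look and compute and a tool call to move; the robot and the scene stay as the last step left them, time stands still between calls to the robot, and variables do not carry over. Pictures are saved under pics/ and viewed, and the job is handed in when it is done.

Besides the shell and the picture viewer there is one more tool, called after "Request:" as name(argument=value, ...) on one line, values as JSON. drive_tool: Moves the arm, as the interface text tells. Its arguments: {"type":"object","properties":{"gripper":{"type":"array","items":{"type":"number"}},"offset":{"type":"array","items":{"type":"array","items":{"type":"number"}}},"turn":{"type":"array","items":{"type":"number"}},"force":{"type":"number"}},"required":["gripper","offset","turn"]}

```bash
mkdir -p pics
cat > h.py <<'E'
import numpy as np, cv2
from rig import ctrl
def look(cam, fn):
    s=ctrl.sense(); im,d=ctrl.capture(cam); cv2.imwrite('pics/'+fn,im[:,:,::-1]); return s,im,d
def world(cam,p):
    V=np.array(ctrl.camera_params(cam)['view']); return (np.linalg.inv(V)@np.r_[p,1])[:3]
E
python3 - <<'E'
from h import *
s,im,d=look('top','top1.png')
print(s)
for n in ['yellow','green','red','blue']:
    for r in ctrl.pinpoint('top',n+'_top')[:2]: print(n,r['score'],world('top',r['centre']).round(1))
look('side','side1.png')
for n in ['yellow','green','red','blue']:
    for r in ctrl.pinpoint('side',n+'_top')[:2]: print(n,r['score'],world('side',r['centre']).round(1))
p=ctrl.camera_params('top');print(p)
a=cv2.imread('pics/top1.png');b=cv2.imread('pics/side1.png');cv2.imwrite('pics/both1.png',cv2.resize(np.vstack([a,b]),(400,600)))
E
```

```text
{'time_s': 0.0, 'joints': array([ 1.06858650e+00,  3.13482396e-01,  1.49842286e+00,  1.81789239e-05,
        1.33098877e+00, -2.23355140e-01]), 'dq': array([-0.00073145,  0.00259749, -0.00019128,  0.00014958,  0.0004087 ,
       -0.00040955]), 'tau': array([ 1.61609451e-04, -4.12264323e+01, -2.59741366e+01, -1.93275609e-04,
        4.16273688e-03,  5.03389219e-05]), 'eef_pos': array([144.37149575, 504.50245318, 230.7238507 ]), 'ee_rot': array([-0.56445368,  0.56481971,  0.42523636, -0.42608072]), 'force': array([ 0.23543406, -0.04714214,  0.39321707]), 'wrist_torque': array([0.04089157, 0.04015952, 0.02695986]), 'grip_width': 0.9989955960529903}
yellow 0.74 [528.5  14.2  88.8]
green 0.75 [533.2 -48.3  93.7]
red 0.54 [532.9 -51.   97.7]
red 0.5 [ 531.7 -127.4   93.8]
blue 0.69 [529.5  82.4  94.9]
yellow 0.59 [528.   15.6  95.8]
green 0.73 [530.1 -53.6  95.1]
green 0.56 [526.7  12.7  92.9]
red 0.73 [ 532.2 -126.8   93. ]
blue 0.92 [527.2  85.2  97.4]
{'fovy': 53.99430555361111, 'cx': 258.7013829777062, 'cy': 184.32402409560555, 'distortion': array([-0.09251748,  0.        ,  0.        ,  0.        ,  0.        ]), 'view': array([[ 2.58992146e-02, -9.98349580e-01, -5.12576517e-02,
         4.26857961e+01],
       [-9.98489307e-01, -2.33491442e-02, -4.97385352e-02,
         5.29698163e+02],
       [ 4.84596234e-02,  5.24684061e-02, -9.97446104e-01,
         7.56393909e+02],
       [ 0.00000000e+00,  0.00000000e+00,  0.00000000e+00,
         1.00000000e+00]])}
```

View pics/top1.png

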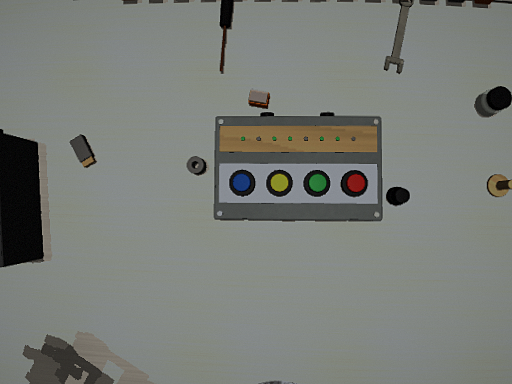

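View pics/side1.png

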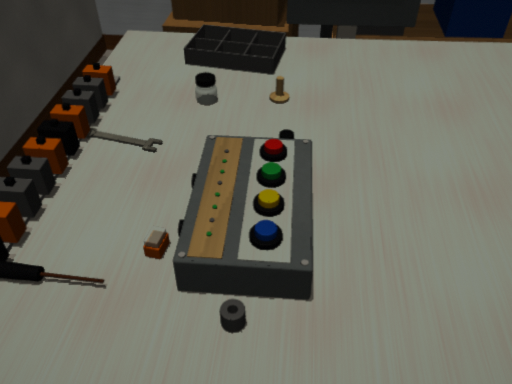

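The top view shows blue, yellow, green and red from left to right at columns 242, 279, 316 and 354, row 182. The side view agrees. Next I refine the positions by colour on the z = 94 plane.

```bash
cat > loc.py <<'E'
from h import *
def locate(cam):
    s,im,d=look(cam,cam+'_l.png'); p=ctrl.camera_params(cam)
    f=192/np.tan(np.radians(p['fovy'])/2); K=np.array([[f,0,p['cx']],[0,f,p['cy']],[0,0,1]])
    Wc=np.linalg.inv(p['view']); hsv=cv2.cvtColor(im,cv2.COLOR_RGB2HSV); out={}
    V=np.array(p['view'])
    for n,(a,b) in dict(yellow=(22,35),green=(45,75),red=(0,6),blue=(100,125)).items():
        m=cv2.inRange(hsv,(a,120,50),(b,255,255))
        k,l,st,c=cv2.connectedComponentsWithStats(m)
        best=None
        for i in range(1,k):
            if st[i,4]<60: continue
            u=cv2.undistortPoints(c[i].reshape(1,1,2),K,p['distortion'])[0,0]
            r=Wc[:3,:3]@np.r_[u,1]; o=Wc[:3,3]; X=o+r*(94-o[2])/r[2]
            z=d[l==i]; z=np.median(z[z>0]); Xd=(Wc@np.r_[u*z,z,1])[:3]
            print(cam,n,st[i,4],c[i].round(1),X.round(1),'depth pt',Xd.round(1))
E
python3 - <<'E'
from loc import *
locate('top');locate('side')
from scipy.spatial.transform import Rotation as R
q=ctrl.sense()['ee_rot'];print(R.from_quat(np.r_[q[1:],q[0]]).as_matrix().round(3))
E
```

```text
top yellow 259 [279.  182.1] [529.6  14.4  94. ] depth pt [529.7  14.4  92.8]
top green 250 [317.3 182.3] [530.7 -55.2  94. ] depth pt [530.8 -55.3  92.9]
top red 258 [355.6 182.6] [ 531.9 -124.9   94. ] depth pt [ 532.  -125.2   92.4]
top blue 243 [241.  181.9] [528.2  84.2  94. ] depth pt [528.3  84.4  92.7]
side yellow 322 [268.4 197.8] [529.   20.3  94. ] depth pt [528.9  20.7  94.4]
side green 187 [270.9 168.4] [530.6 -53.9  94. ] depth pt [530.5 -52.   95.5]
side red 195 [273.  144.9] [ 531.9 -121.4   94. ] depth pt [ 531.9 -119.7   95.2]
side blue 281 [265.5 227.7] [528.   86.1  94. ] depth pt [527.9  87.5  95.4]
[[ 0.275  0.    -0.961]
 [ 0.961 -0.     0.275]
 [-0.    -1.    -0.   ]]
```

Request:
drive_tool(gripper=[1,1,1,1,1,1,1,1,1,1,1,1,1,1,1,1,1,1,1,1], offset=[[-0.0182,0,-0.0252],[-0.0182,0,-0.0252],[-0.0182,0,-0.0252],[-0.0182,0,-0.0252],[-0.0182,0,-0.0252],[-0.0182,0,-0.0252],[-0.0182,0,-0.0252],[-0.0182,0,-0.0252],[-0.0182,0,-0.0252],[-0.0182,0,-0.0252],[-0.0182,0,-0.0252],[-0.0182,0,-0.0252],[-0.0182,0,-0.0252],[-0.0182,0,-0.0252],[-0.0182,0,-0.0252],[-0.0182,0,-0.0252],[-0.0182,0,-0.0252],[-0.0182,0,-0.0252],[-0.0182,0,-0.0252],[-0.0182,0,-0.0252]], turn=[0,0,0,0,0,0,0,0,0,0,0,0,0,0,0,0,0,0,0,0])

```text
time_s: 2.27
eef_pos: [529.6, 14.7, 231.3]
ee_rot: [-0.565, 0.565, 0.426, -0.426]
force: [0.6, 0.6, -0.4]
grip_width: -0.001
```

Request:
drive_tool(gripper=[1,1,1,1,1,1], offset=[[0,0.03,0],[0,0.03,0],[0,0.03,0],[0,0.02,0],[0,0.01,0],[0,0,0]], turn=[0,0,0,0,0,0])

```text
time_s: 2.77
eef_pos: [528.0, 16.2, 109.6]
ee_rot: [0.566, -0.564, -0.425, 0.426]
force: [-0.6, 1.1, 0.5]
grip_width: -0.002
```

Run:
```python
from h import *
s,_,_=look('wrist','w1.png');print(s['eef_pos'],s['force'],s['grip_width']);look('side','s2.png')
T=np.array(ctrl.camera_params('wrist')['tool_from_camera'])
from scipy.spatial.transform import Rotation as R
q=s['ee_rot'];M=R.from_quat(np.r_[q[1:],q[0]]).as_matrix()
for n in ['yellow','green','red','blue']:
    for r in ctrl.pinpoint('wrist',n+'_top')[:2]: print(n,r['score'],(M@(T@np.r_[r['centre'],1])[:3]+s['eef_pos']).round(1))
cv2.imwrite('pics/b2.png',cv2.resize(np.hstack([cv2.imread('pics/w1.png'),cv2.imread('pics/s2.png')]),(800,300)))
```

```text
[528.01615574  16.19974336 109.62999383] [-0.59629718  1.0987906   0.48393061] -0.0016993972112857361
yellow 0.7 [534.   14.2  96.7]
green 0.98 [530.  -53.9  95.6]
blue 0.97 [531.1  84.9  98.9]
```

View pics/b2.png

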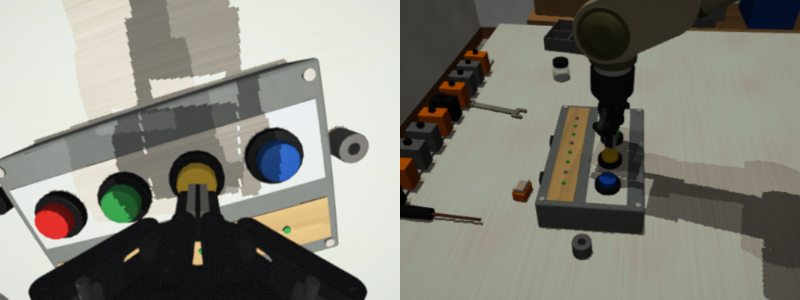

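The shut tips stand over the yellow cap, at (197,185) in the left half of the composite. I'll press down gradually while watching the force.

Request:
drive_tool(gripper=[1,1,1,1,1], offset=[[0,0.005,-0.002],[0,0.005,0],[0,0.005,0],[0,0.003,0],[0,0,0]], turn=[0,0,0,0,0])

```text
time_s: 3.48
eef_pos: [530.5, 15.6, 92.5]
ee_rot: [0.565, -0.564, -0.425, 0.426]
force: [-1.0, 0.8, 1.5]
grip_width: 0.002
```

Request:
drive_tool(gripper=[1,1,1,1], offset=[[0,0.003,0],[0,0.002,0],[0,0,0],[0,0,0]], turn=[0,0,0,0])

```text
time_s: 3.82
eef_pos: [530.8, 15.5, 88.4]
ee_rot: [-0.565, 0.565, 0.426, -0.426]
force: [-1.1, 0.3, 2.5]
grip_width: 0.003
```

Request:
drive_tool(gripper=[1,1,1,1], offset=[[0,0.002,0],[0,0.001,0],[0,0,0],[0,0,0]], turn=[0,0,0,0])

```text
time_s: 4.15
eef_pos: [530.9, 15.5, 86.0]
ee_rot: [-0.564, 0.565, 0.426, -0.426]
force: [-3.6, -0.7, 9.3]
grip_width: 0.0
```

Request:
drive_tool(gripper=[1,1,1], offset=[[0,0.001,0],[0,0,0],[0,0,0]], turn=[0,0,0])

```text
time_s: 4.4
eef_pos: [531.0, 15.5, 85.8]
ee_rot: [-0.564, 0.565, 0.426, -0.426]
force: [-5.8, 0.9, 18.1]
grip_width: 0.002
```

Request:
drive_tool(gripper=[1,1,1,1,1], offset=[[0,-0.01,0],[0,-0.01,0],[0,-0.02,0],[0,0,0],[0,0,0]], turn=[0,0,0,0,0])

```text
time_s: 4.82
eef_pos: [531.1, 15.5, 124.9]
ee_rot: [-0.564, 0.565, 0.426, -0.425]
force: [0.1, -0.9, 0.2]
grip_width: -0.0
```

Request:
drive_tool(gripper=[1,1,1,1,1,1], offset=[[-0.017,0,-0.0048],[-0.017,0,-0.0048],[-0.017,0,-0.0048],[-0.017,0,-0.0048],[0,0.01,0],[0,0,0]], turn=[0,0,0,0,0,0])

```text
time_s: 5.32
eef_pos: [529.3, -55.0, 111.8]
ee_rot: [0.566, -0.564, -0.424, 0.426]
force: [-0.1, 0.2, -0.8]
grip_width: 0.001
```

Run:
```python
from h import *
s,_,_=look('wrist','w3.png');print(s['eef_pos'],s['force'])
s,im,d=look('side','s3.png')
T=np.array(ctrl.camera_params('wrist')['tool_from_camera'])
for n in ['yellow','green','red','blue']:
    for r in ctrl.pinpoint('side',n+'_top')[:1]: print(n,r['score'],world('side',r['centre']).round(1))
cv2.imwrite('pics/b3.png',cv2.resize(np.hstack([cv2.imread('pics/w3.png'),cv2.imread('pics/s3.png')]),(800,300)))
from loc import locate
locate('side')
```

```text
[529.32860065 -55.04649278 111.76599403] [-0.09692554  0.15829868 -0.76826977]
yellow 0.69 [527.2  16.3  94.6]
green 0.61 [530.  -50.7  92.3]
red 0.62 [ 530.9 -125.1   98.6]
blue 0.58 [530.8  84.8  96.7]
side yellow 321 [268.3 198.2] [529.   21.2  94. ] depth pt [529.   21.4  94.1]
side blue 298 [265.5 228.1] [527.9  86.8  94. ] depth pt [527.8  88.2  95.3]
```

View pics/b3.png

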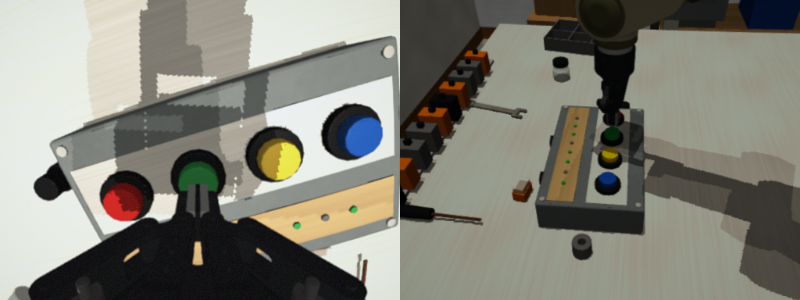

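The yellow button is back up: its depth point is 94.1 and it sits where it did before. The tips are now over green, at (198,180) in the left half. I'll press green.

Request:
drive_tool(gripper=[1,1,1,1,1,1], offset=[[0,0.007,-0.001],[0,0.006,0],[0,0.004,0],[0,0.003,0],[0,0,0],[0,0,0]], turn=[0,0,0,0,0,0])

```text
time_s: 6.17
eef_pos: [531.4, -55.4, 94.1]
ee_rot: [0.565, -0.564, -0.426, 0.426]
force: [1.5, -0.3, -0.7]
grip_width: -0.003
```

Request:
drive_tool(gripper=[1,1,1,1,1], offset=[[0,0.002,0],[0,0.002,0],[0,0,0],[0,0,0],[0,0,0]], turn=[0,0,0,0,0])

```text
time_s: 6.58
eef_pos: [531.7, -55.4, 90.5]
ee_rot: [-0.564, 0.565, 0.426, -0.426]
force: [1.3, -0.6, 2.4]
grip_width: -0.002
```

Request:
drive_tool(gripper=[1,1,1,1,1], offset=[[0,0.003,0],[0,0.002,0],[0,0,0],[0,0,0],[0,0,0]], turn=[0,0,0,0,0])

```text
time_s: 7.0
eef_pos: [531.8, -55.5, 85.9]
ee_rot: [-0.564, 0.565, 0.426, -0.426]
force: [-1.6, 0.8, 8.8]
grip_width: 0.0
```

Request:
drive_tool(gripper=[1,1,1], offset=[[0,0.001,0],[0,0,0],[0,0,0]], turn=[0,0,0])

```text
time_s: 7.25
eef_pos: [531.8, -55.5, 85.8]
ee_rot: [-0.564, 0.565, 0.426, -0.426]
force: [-4.7, 1.1, 17.5]
grip_width: -0.001
```

Request:
drive_tool(gripper=[1,1,1,1,1,1,1,1,1], offset=[[0,-0.01,0],[0,-0.01,0],[0,-0.02,0],[0,-0.03,0],[0,-0.03,0],[0,-0.03,0],[0,-0.02,0],[0,0,0],[0,0,0]], turn=[0,0,0,0,0,0,0,0,0])

```text
time_s: 8.0
eef_pos: [531.6, -55.4, 234.9]
ee_rot: [-0.564, 0.565, 0.426, -0.425]
force: [0.9, 0.1, -1.9]
grip_width: 0.006
```

Run:
```python
from loc import *
locate('side'); s,_,_=look('wrist','w4.png');print(s['eef_pos'],s['force'])
cv2.imwrite('pics/b4.png',cv2.resize(np.hstack([cv2.imread('pics/w4.png'),cv2.imread('pics/side_l.png')]),(800,300)))
```

```text
side yellow 322 [268.2 198.1] [529.1  21.   94. ] depth pt [529.1  21.3  94.3]
side red 187 [272.7 144.9] [ 532.6 -121.3   94. ] depth pt [ 532.5 -119.9   95. ]
side blue 293 [265.5 228. ] [527.9  86.8  94. ] depth pt [527.8  87.9  95.2]
[531.14615398 -55.28377359 233.68283987] [-0.03936547  0.35519969 -0.8999775 ]
```

View pics/b4.png

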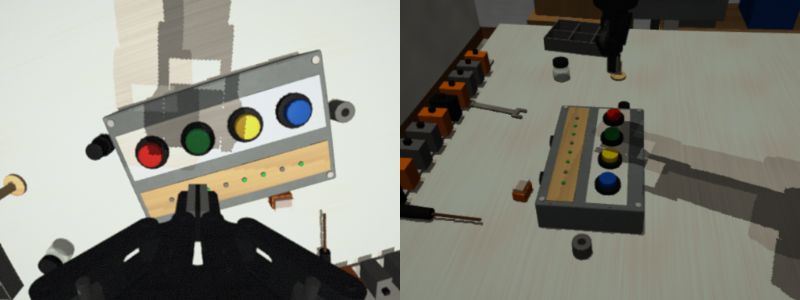

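All four caps look up and the arm is clear. Green sits in the arm's shadow, so my colour threshold missed it. I'll check its height from depth, then hand in.

Run:
```python
from h import *
s,im,d=look('side','s5.png')
r=ctrl.regions_of('side','green_top')
p=ctrl.camera_params('side');f=192/np.tan(np.radians(p['fovy'])/2);K=np.array([[f,0,p['cx']],[0,f,p['cy']],[0,0,1]])
def h(u,v):
    a=cv2.undistortPoints(np.array([[[u,v]]],float),K,p['distortion'])[0,0];z=np.median(d[v-1:v+2,u-1:u+2]);return world('side',[a[0]*z,a[1]*z,z]).round(1)
print('green',h(271,168),'yellow',h(268,197),'red',h(273,145),'blue',h(265,227))
for q in ctrl.pinpoint('side','green_top')[:1]: print(q['score'],world('side',q['centre']).round(1))
print(ctrl.finish_job())
```

```text
green [530.4 -53.2  95.3] yellow [529.6  20.8  96. ] red [ 531.8 -118.4   95.9] blue [528.7  86.7  96. ]
0.49 [527.1 -55.7  93.7]
the job is handed in; nothing more can be done
None
```

I pressed yellow all the way down and let it spring back. Then I did the same with green and handed the job in after about 8 s, with the arm clear at about 234 mm above the bench.

- **Presses:** both buttons went down to 85.8 mm, which is the 8 mm of travel. The force rose to about 18 N at the stop, against a 4 N spring.
- **Yellow before green:** the side camera showed yellow back up at about 94 mm before I touched green.
- **Final check:** all four caps read about 95–96 mm by side-camera depth, which matches their raised height. I never went near red or blue.
- **Check that missed:** the last colour search did not find green because it was in the arm's shadow. Depth put its cap at about 95 mm, and the network put it at about 94 mm with a middling score of 0.49.
- **Disagreement:** side-camera colour centres were up to about 6 mm off the top camera's along y, because that view also sees the sides of the caps. I aimed close to the top-camera values.

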